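Push the carton home and latch the stock cabinet

ROBOT

A 6-joint arm with a two-finger parallel gripper is mounted at the origin on the work surface. World frame = base frame: x ahead of the robot, y to its left, z up, the work surface at z = 0. Lengths are in m, angles in rad, forces in N, time in s.
With the tool pointing down it reaches from about 0.35 to 0.95 m from the base axis. Payload 17.4 kg.
Tool frame: the origin (TCP) lies at the centre of the arm's flange, where the gripper is bolted on; the fingertips stand 186 mm ahead of it and the grasp point (between the pads) lies 167 mm ahead of it (tcp_to_tips is the distance from the TCP to the fingertips, in m); x points along the fingers, y is the direction in which the jaws open and shut, and the axes are right-handed (so a half turn about x gives the same grasp; the last joint's range is limited). The gripper opens to 93 mm and grips with 3 to 60 N. Pads are 15 mm wide; open, the fingers measure 128 mm over their backs; the gripper's body (75 mm by 188 mm) begins 65 mm behind the grasp point.
Start: joints at [1.224, 0.116, 1.442, -0, 1.584, -0.038], TCP at [0.205, 0.643, 0.405] pointing down, gripper open.
Joint ranges: [-2.83, 2.83], [-0.83, 2.19], [0.07, 2.5], [-1.14, 4.28], [0.01, 3], [-2.97, 2.97]. Speed limits (rad/s): [1.89, 1.89, 2.22, 3.14, 3.14, 3.14].

INTERFACE

Orientations are given as a rotation vector (axis times angle).
In Python, from workcell import * gives the robot as it stands. The module is installed in compiled form; this text tells all that it offers.
- The arm moves only by the tool drive_tool, never from a script. Its argument "targets" is text: rows parted by semicolons, each of 4 numbers parted by spaces: the shift along the tool's x, y, z in cm, then the turn about the tool's x in degrees. In form: tx ty tz twist; .... A call has 1 to 12 rows; each row shifts and turns the pose as measured when the row begins, along the tool's axes as they then stand; what a row does not reach is not made up. A row lasts 1/8 s, in which the tool goes at most 62.5 mm and 10.7 degrees, less where a joint would pass 70% of its speed; a pose out of reach is approached as far as the arm can. A call with a gripper value outside its range is refused whole. "grip" is the gripper's target within -1 to 1 (fully open at 1, half-way at 0, shut at -1), set as the call begins (left out, the last holds). The fingers move at their own pace and stop on an object; the grip force is fixed at half the most. Time passes only in rows, so rows that do not move let the fingers close. It gives the time, the measured TCP pose, the force and the opening at its end, in the units of the state.
- get_state(): the state, without advancing time (a new reading comes with each control period).
- get_image(name): name is "scene" or "top"; returns a dict with "frame" (400x640x3 uint8, blue, green, red), "z_map" (400x640 float32, m along the optical axis (not along the pixel's ray), 0 where there is no reading), "fovy" (degrees; the focal length in pixels is half the picture's height over the tangent of half this angle, whatever the lens; pixels are square), "cx", "cy" (the principal point, pixels), "D" ([k1, k2, p1, p2, k3] as OpenCV has them; the pictures are not rectified), "eye" and "attitude" of the camera in the world. Camera axes: x right, y down, z forward; pixel columns grow to the right and rows downward; lengths in m; the calibration is good to about 2 mm. A picture is of the moment at which its call begins.
- hand_in(): hands the job in, once; it reports no verdict.
The state is a dict: "clock": time; "qpos": joint angles; "qd": joint speeds; "joint_torque": joint torques, N m; "tcp_pos": TCP position; "eef_rot": TCP orientation; "contact_force": force on the tool from outside, world axes, zero at the start; "moment": the same for the moment, N m; "finger_gap": finger opening in m.
Only numpy, scipy, OpenCV 4.12 (cv2) and the standard library are available. Lean on these libraries where they do the work, as an engineer would, in place of code of your own. Each camera call takes 0.05 s, during which the arm holds its last target. There are 200 camera calls.

TASK

A carton is sticking out of the shelf of the small white steel stock cabinet. Push the carton straight back until it stands against the cabinet's back wall, then swing the door shut and press it until its sprung latch snaps in and holds it closed by itself. Do not slam or force the door, do not crush the carton, and leave everything else where it is.

Things in the scene. Friction and masses are not known exactly. Their poses are not given: they have to be found in the camera images.
- cabinet: White steel stock cabinet bolted to the counter, 165 deep x 240 wide x 250 mm high. Origin: centre of its underside; x points into it from the open front (the plane x = -82.5 mm), y along its width from hinge side to latch side, z up. Sheet walls 3 mm; roof from z = 247 to 250 mm. An inner shelf (top z = 139 mm) carries three packs side by side, parted by 60 mm high plates.
- bay_back (a point): Foot of the back wall's inner face in the middle bay of the shelf (cabinet x = 79.5, y = 1, z = 139 mm), axes as the cabinet's. The bay is 88 mm wide. With the carton home its front face is 12 mm behind the cabinet's front plane: a finger that follows it under the roof's front edge must lean 20 to 40 degrees, tip towards the cabinet.
- carton: Brown carton in the middle bay, sticking 25 to 50 mm out of the cabinet: 150 long (x) x 80 wide (y) x 75 mm high, 0.28 to 0.56 kg. Origin: centre of its underside; x points into the cabinet, the face to push is at x = -75 mm. It takes 1.5 to 5 N to slide. Home, touching the back wall, its origin lies 75 mm before bay_back (4.5 mm in the cabinet's x).
- door (a joint): Angle of the cabinet door (rad): 0 = square to the frame, just short of latching; grows as it opens outwards, starts at 1.25 to 1.55. Upright hinge on the low-y side of the cabinet, friction 0.05 N m, light opening spring (0.14 N m at 0, none at 1.7): beyond 1.1 the door (0.9 kg) stays where it is left, nearer to shut it swings open by itself unless latched. Latched, it rests between 0 and -0.07.
- door_hinge (a point): On the hinge axis at the height of the door's top (252 mm). Its axes turn with the door: y runs along the door to its free edge, x out of its inside (into the cabinet when shut), z up. The door is 254 mm wide, 247 high; outer face at x = -12, inside at x = +4 mm. A bar handle 35 mm proud at y = 225 mm, 80 to 150 mm above the counter, below a lock barrel at 185 mm.
- door_corner (a point): Upper corner of the door's free edge on its outer face: x = -12, y = 254, z = 0 mm in the frame of door_hinge, same axes.
- latch_case (a point): Middle of the latch case (30 x 36 x 50 mm) inside the door near its free edge, half-way up. Its sprung bolt stands 14 mm out towards the free edge, bevelled towards the cabinet, and must ride over the lip of a strike on the cabinet's side wall and snap in. The strike is screw-adjustable in depth and its setting is not measured: the snap comes anywhere from 0 to 14 mm past joint 0 there.
- push_point (a point): Clear spot on the door's outer face, 175 mm from the hinge and 45 mm below the top, axes as door_hinge. The latch felt there, pushing slowly: the bevel rubs for 12 mm and a rubber buffer joins in over the last 5; the push rises to 8 to 14 N and drops as the bolt snaps in; about 3 mm farther is a hard stop. A push of over 22 N would bend the door.
- neighbour: Narrower brown pack, 140 x 60 x 70 mm, in the hinge-side bay of the shelf; leave it. Origin: centre of its underside.
- tape_dispenser: Black tape dispenser, 140 x 55 x 86 mm, on the counter; leave it. Origin: centre of its underside.
- stapler: Stapler, 130 x 34 x 45 mm, on the counter; leave it. Origin: centre of its underside.
- loose_pack: Flat white pack, 90 x 60 x 30 mm, on the counter; leave it. Origin: centre of its underside.
- calculator: Calculator, 150 x 80 x 16 mm, on the counter; leave it. Origin: centre of its underside.
- tall_pack: Upright brown pack, 50 x 70 x 110 mm, on the counter; leave it. Origin: centre of its underside.
- tape_roll: Roll of clear tape lying flat, 90 mm across, 24 high; leave it. Origin: centre of its underside.
Not all that is in view belongs to the job. Leave any blue look-alike of the carton alone.

How it is judged:
By the outcome, as a careful person would: the job done as asked, in the order asked, and still so for the second after the job is handed in, with the robot touching nothing.
It also fails if it takes over 58 s, if anything falls off the work surface, if the arm or the gripper's body presses on something with over 40 N, if the wrist force passes 120 N, or if a joint passes its speed limit or range.

## Working session

There is one attempt and no reset: what is moved stays moved. The work goes in short steps, Python scripts to look and compute and a tool call to move; the robot and the scene stay as the last step left them, time stands still between calls to the robot, and variables do not carry over. Pictures are saved under pics/ and viewed, about 8 in all and at most 12, crops included, and the job is handed in when it is done.

Besides the shell and the picture viewer there is one more tool, called after ">>>" as name(argument=value, ...) on one line, values as JSON. drive_tool: Moves the arm, as the interface text tells. Its arguments: {"type":"object","properties":{"targets":{"type":"string"},"grip":{"type":"number"}},"required":["targets"]}

```bash
mkdir -p pics; cat > h.py <<'E'
from workcell import *
import numpy as np, cv2
from scipy.spatial.transform import Rotation as R
def cam(n):
    im=get_image(n); im['f']=200/np.tan(np.radians(im['fovy'])/2)
    return im
def K(im): return np.array([[im['f'],0,im['cx']],[0,im['f'],im['cy']],[0,0,1.]])
def att(im):
    a=np.array(im['attitude'],float)
    return a if a.shape==(3,3) else R.from_rotvec(a).as_matrix()
def cloud(im):
    v,u=np.mgrid[0:400,0:640]
    p=cv2.undistortPoints(np.stack([u,v],-1).reshape(-1,1,2).astype(float),K(im),np.array(im['D'],float)).reshape(400,640,2)
    z=im['z_map'][...,None]
    P=np.concatenate([p*z,z],-1)@att(im).T+np.array(im['eye'])
    P[im['z_map']<=0]=np.nan
    return P
E
python3 - <<'E'
from h import *
s=get_state(); print(s)
for n in ("scene","top"):
    im=cam(n); print(n,im['fovy'],im['cx'],im['cy'],im['D'],im['eye'],im['attitude'])
    cv2.imwrite(f'pics/{n}0.png',im['frame']); np.save(f'{n}0.npy',cloud(im))
E
```

```text
{'clock': 0.0, 'qpos': array([ 1.22417569e+00,  1.16489342e-01,  1.44226172e+00, -3.65783200e-05,
        1.58399608e+00, -3.77815075e-02]), 'qd': array([ 0.00016768, -0.00064802, -0.00181013, -0.00062205, -0.00020679,
        0.00224028]), 'joint_torque': array([-7.02651450e-04, -7.21244860e+01, -6.22615314e+01,  7.79164676e-02,
        2.37191026e-02, -5.09438678e-05]), 'tcp_pos': array([0.20517297, 0.64307488, 0.40400499]), 'eef_rot': array([ 0.24149545,  1.55735632, -0.24329238]), 'contact_force': array([ 0.76460495, -0.13258397,  0.13372851]), 'moment': array([ 0.0078888 ,  0.03033136, -0.00226332]), 'finger_gap': 0.0928721651312762}
scene 46.96798156455558 316.2850243840696 196.99662634882793 [-0.07969811  0.          0.          0.          0.        ] [1.15362356 0.95704863 1.4228698 ] [-0.85899415 -2.60831383  0.99838632]
top 57.10642504888022 316.53782159189814 205.45750925009895 [0.02810289 0.         0.         0.         0.        ] [0.38774307 0.07992832 1.39396764] [-2.14905993  2.1870312  -0.12765448]
```

View pics/scene0.png

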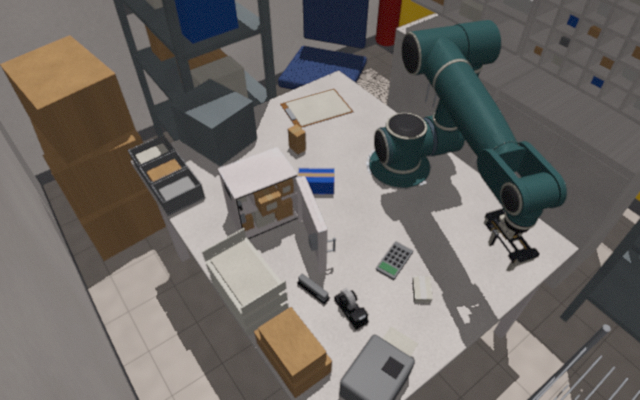

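View pics/top0.png

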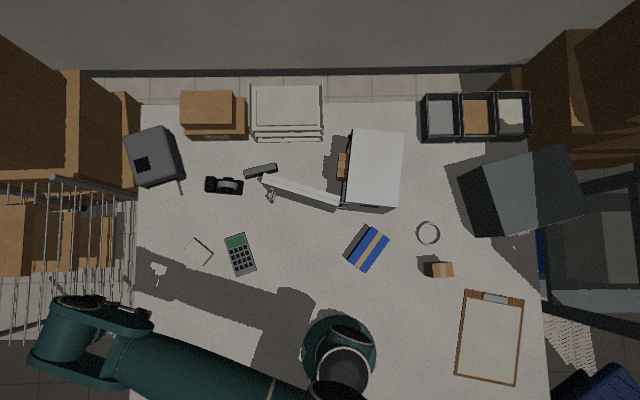

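The top view shows the cabinet roof at about (345–405, 128–212) with its open front facing image-left (world +y). The carton pokes out near (342,165). The door runs from its hinge at (340,205) to (262,180). The stapler is at (260,170), close to the door edge, and the blue look-alike is at (366,248). Next I'll fit the geometry.

```bash
python3 - <<'E'
from h import *
T=np.load('top0.npy');S=np.load('scene0.npy')
def rep(n,m):
    q=m[...,:2]; r=cv2.minAreaRect(q.astype(np.float32)); print(n,len(q),'z',np.median(m[:,2]).round(4),'c',np.round(r[0],4),'size',np.round(r[1],4),'ang',r[2],'\n',cv2.boxPoints(r).round(4).tolist())
def sel(P,u0,u1,v0,v1,z0,z1):
    q=P[v0:v1,u0:u1].reshape(-1,3); return q[(q[:,2]>z0)&(q[:,2]<z1)]
rep('roof top',sel(T,335,412,122,216,.243,.258))
rep('carton top',sel(T,325,350,140,200,.19,.23))
rep('door top',sel(T,258,345,170,212,.242,.262))
rep('roof scn',sel(S,215,300,145,215,.243,.258))
rep('door scn',sel(S,290,335,170,285,.242,.262))
rep('carton scn',sel(S,250,305,180,235,.19,.23))
print('table z',np.nanmedian(T[225:300,270:300,2]))
for n,b in dict(stapler=(240,280,158,182),disp=(200,245,170,200)).items(): rep(n,sel(T,*b,.015,.12))
im=cam('top');sc=cam('scene')
cv2.imwrite('pics/c1.png',np.hstack([cv2.resize(im['frame'][115:225,230:420],None,fx=2.6,fy=2.6,interpolation=2)[:280,:],cv2.resize(sc['frame'][140:290,200:350],(280,280),interpolation=2)]))
E
```

```text
roof top 4002 z 0.2497 c [ 0.6283 -0.0989] size [0.1977 0.2591] ang 82.36515045166016 
 [[0.4867999851703644, -0.17960000038146973], [0.7436000108718872, -0.21400000154972076], [0.7698000073432922, -0.01810000091791153], [0.5131000280380249, 0.016300000250339508]]
carton top 257 z 0.2136 c [ 0.6496 -0.017 ] size [0.0329 0.0801] ang 83.05786895751953 
 [[0.6078000068664551, -0.02850000001490116], [0.6873999834060669, -0.03819999843835831], [0.6912999749183655, -0.005499999970197678], [0.6118000149726868, 0.00419999985024333]]
door top 870 z 0.2513 c [0.5648 0.1135] size [0.2687 0.0351] ang 71.81533813476562 
 [[0.5062999725341797, -0.00860000029206276], [0.5396000146865845, -0.019500000402331352], [0.6233999729156494, 0.23569999635219574], [0.5900999903678894, 0.24660000205039978]]
roof scn 2284 z 0.2515 c [ 0.6378 -0.0918] size [0.2241 0.2449] ang 82.05663299560547 
 [[0.5009999871253967, -0.1859000027179718], [0.7436000108718872, -0.21969999372959137], [0.7745000123977661, 0.002300000051036477], [0.5320000052452087, 0.03610000014305115]]
door scn 618 z 0.2548 c [0.5613 0.0977] size 
[... 317 characters left out ...]
9755554, -0.04179999977350235], [0.6823999881744385, -0.09690000116825104], [0.7103000283241272, -0.011300000362098217], [0.5418999791145325, 0.043699998408555984]]
table z -0.0006859648487149705
stapler 270 z 0.0432 c [0.6741 0.2892] size [0.0351 0.1484] ang 16.94760513305664 
 [[0.635699987411499, 0.35510000586509705], [0.6789000034332275, 0.21320000290870667], [0.7124999761581421, 0.22339999675750732], [0.6692000031471252, 0.3652999997138977]]
disp 583 z 0.0518 c [0.637  0.4106] size [0.1448 0.0901] ang 84.43560028076172 
 [[0.585099995136261, 0.34290000796318054], [0.6747999787330627, 0.33410000801086426], [0.6887999773025513, 0.478300005197525], [0.5990999937057495, 0.4869999885559082]]
```

View pics/c1.png

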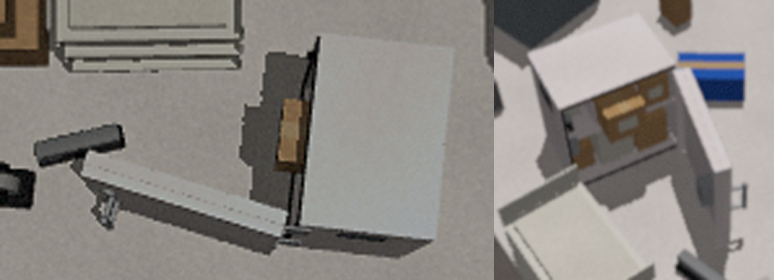

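```bash
python3 - <<'E'
from h import *
from scipy.optimize import minimize
T=np.load('top0.npy')
def comp(P,u0,u1,v0,v1,z0,z1,k):
    m=np.zeros((400,640),np.uint8); m[v0:v1,u0:u1]=((P[...,2]>z0)&(P[...,2]<z1))[v0:v1,u0:u1]
    m=cv2.morphologyEx(m,cv2.MORPH_OPEN,np.ones((k,k),np.uint8))
    n,l,st,_=cv2.connectedComponentsWithStats(m); i=1+np.argmax(st[1:,4]); return P[l==i]
def rep(n,m):
    r=cv2.minAreaRect(m[:,:2].astype(np.float32)); print(n,len(m),'z',np.median(m[:,2]).round(4),'c',np.round(r[0],4),'size',np.round(r[1],4),'ang',r[2]); 
    print(cv2.boxPoints(r).round(4).tolist())
rep('roof',comp(T,330,415,120,218,.243,.258,21))
rep('door',comp(T,255,340,170,212,.244,.262,5))
rep('carton',comp(T,325,350,140,200,.20,.225,3))
im=cam('top')
px=np.array([[352.3,128.8],[404.2,133],[398,208],[344.6,201.5]])
n=cv2.undistortPoints(px.reshape(-1,1,2),K(im),np.array(im['D'],float)).reshape(-1,2)
d=np.c_[n,np.ones(4)]@att(im).T; e=np.array(im['eye']); print('corners',(e+d*((.25-e[2])/d[:,2])[:,None]).round(4))
# outer face of door seen in scene camera
S=np.load('scene0.npy'); q=S[200:285,300:345].reshape(-1,3); q=q[(q[:,2]>.05)&(q[:,2]<.24)]
print('scene door-ish',np.percentile(q,[5,50,95],axis=0).round(3))
E
```

```text
roof 2258 z 0.2497 c [ 0.653  -0.0972] size [0.1245 0.205 ] ang 88.4378662109375
[[0.5489000082015991, -0.156700000166893], [0.7537999749183655, -0.1623000055551529], [0.7572000026702881, -0.03779999911785126], [0.552299976348877, -0.03220000118017197]]
door 838 z 0.2513 c [0.5672 0.1209] size [0.2534 0.034 ] ang 71.43063354492188
[[0.510699987411499, 0.006200000178068876], [0.5429999828338623, -0.004699999932199717], [0.6237000226974487, 0.23559999465942383], [0.5914000272750854, 0.24639999866485596]]
carton 246 z 0.2137 c [ 0.6496 -0.017 ] size [0.0323 0.08  ] ang 82.19446563720703
[[0.6078000068664551, -0.02759999968111515], [0.6869999766349792, -0.03840000182390213], [0.6913999915122986, -0.006399999838322401], [0.6122000217437744, 0.004399999976158142]]
corners [[ 0.7593 -0.0486  0.25  ]
 [ 0.7426 -0.2141  0.25  ]
 [ 0.5019 -0.1844  0.25  ]
 [ 0.5253 -0.0179  0.25  ]]
scene door-ish [[0.53  0.008 0.056]
 [0.595 0.204 0.136]
 [0.62  0.244 0.216]]
```

```bash
python3 - <<'E'
from h import *
s=get_state(); print(R.from_rotvec(s['eef_rot']).as_matrix().round(4))
E
```

```text
[[-2.000e-04  3.039e-01  9.527e-01]
 [-5.000e-04  9.527e-01 -3.039e-01]
 [-1.000e+00 -5.000e-04 -0.000e+00]]
```

>>> drive_tool(targets="0 -5.4 -1.5 0; 0 -5.4 -1.5 0; 0 -5.4 -1.5 0; 0 -5.4 -1.5 0; 0 0 0 10; 0 0 0 10; 0 0 0 10; 0 0 0 10; 0 0 0 10; 0 0 0 10; 0 0 0 10; 0 0 0 10", grip=-1)

```text
clock: 1.75
tcp_pos: [0.0785, 0.4487, 0.4032]
eef_rot: [1.339, 1.12, -1.34]
contact_force: [0.6, -0.7, 0.3]
finger_gap: 0.0004
```

```bash
cat >> h.py <<'E'
def st():
    s=get_state(); M=R.from_rotvec(s['eef_rot']).as_matrix()
    print('t',round(s['clock'],2),'q',s['qpos'].round(3),'tcp',s['tcp_pos'].round(4),'tip',(s['tcp_pos']+.186*M[:,0]).round(4),'F',s['contact_force'].round(1),'gap',round(s['finger_gap'],3))
    print('axes x',M[:,0].round(3),'y',M[:,1].round(3),'z',M[:,2].round(3)); return s,M
E
python3 -c "
from h import *
st()"
```

```text
t 1.75 q [ 1.341e+00 -3.770e-01  1.890e+00  1.000e-03  1.628e+00  1.520e+00] tcp [0.0785 0.4487 0.4032] tip [0.0784 0.4487 0.2172] F [ 0.6 -0.7  0.3] gap 0.0
axes x [-0.001  0.    -1.   ] y [ 0.984 -0.177 -0.001] z [-0.177 -0.984 -0.   ]
```

>>> drive_tool(targets="0 0 4 0; 0 0 4 0; 0 0 4 0; 0 0 4 0; 0 0 4 0")

```text
clock: 2.38
tcp_pos: [0.0466, 0.2763, 0.4046]
eef_rot: [1.321, 1.102, -1.355]
contact_force: [-0.8, 1.2, -2.7]
finger_gap: 0.0003
```

```bash
python3 -c "
from h import *
st()"
```

```text
t 2.38 q [ 1.313e+00 -8.310e-01  2.154e+00 -1.000e-03  1.843e+00  1.494e+00] tcp [0.0466 0.2763 0.4046] tip [0.0456 0.2717 0.2186] F [-0.8  1.2 -2.7] gap 0.0
axes x [-0.005 -0.024 -1.   ] y [ 0.984 -0.181 -0.001] z [-0.18  -0.983  0.025]
```

```bash
python3 - <<'E'
from h import *
im=cam('scene'); cv2.imwrite('pics/s2.png',cv2.resize(im['frame'][0:260,320:600],None,fx=2.2,fy=2.2,interpolation=2))
P=cloud(im).reshape(-1,3); P=P[np.isfinite(P).all(1)]
# points in the vertical slab along azimuth 80deg
a=np.radians(80); r=P@np.array([np.cos(a),np.sin(a),0]); l=P@np.array([-np.sin(a),np.cos(a),0])
for r0 in np.arange(-.2,.4,.04):
    m=(r>r0)&(r<r0+.04)&(abs(l)<.15)&(P[:,2]>.02); z=P[m,2]
    print(round(r0,2),m.sum(),np.histogram(z,np.arange(0,1.05,.1))[0])
E
```

```text
-0.2 231 [  0   0   0   0  93 138   0   0   0   0]
-0.16 262 [  0   0  19   0  90 153   0   0   0   0]
-0.12 322 [  1   2  65   0  88 166   0   0   0   0]
-0.08 513 [  7  51 192   0  83 180   0   0   0   0]
-0.04 794 [ 29 107 371   0  85 202   0   0   0   0]
0.0 1030 [ 85 136 500   0  88 221   0   0   0   0]
0.04 1950 [326 807 506   0  82 229   0   0   0   0]
0.08 561 [112 162  20   0  51 216   0   0   0   0]
0.12 455 [  4   0   0   0  98 353   0   0   0   0]
0.16 392 [  0   0   0   0 111 281   0   0   0   0]
0.2 307 [  0   0   0   3  83 221   0   0   0   0]
0.24 732 [  0   0  35 267  93 337   0   0   0   0]
0.28 1759 [  0   0  62 622 378 697   0   0   0   0]
0.32 533 [  0   0   0   0  74 459   0   0   0   0]
0.36 0 [0 0 0 0 0 0 0 0 0 0]
0.4 0 [0 0 0 0 0 0 0 0 0 0]
```

View pics/s2.png

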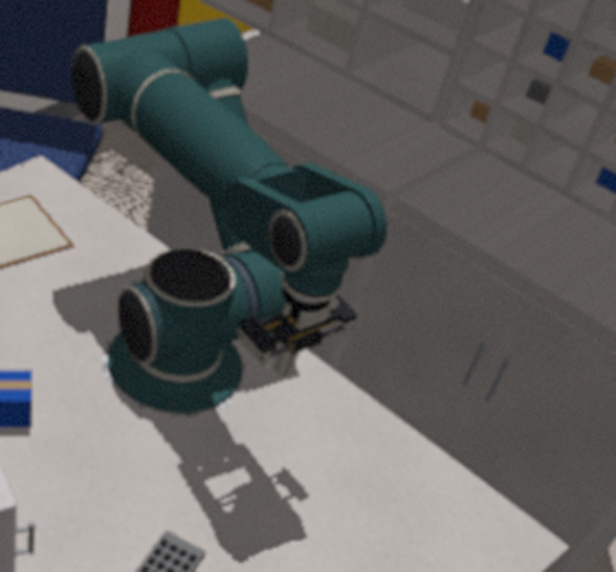

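>>> drive_tool(targets="-5 0 0 0; -5 0 0 0; -2 0 0 0; 0 0 4 0; 0 0 4 0; 0 0 4 0")

```text
clock: 3.18
tcp_pos: [0.0376, 0.2345, 0.5557]
eef_rot: [1.279, 1.065, -1.382]
contact_force: [-0.1, -0.1, 1.7]
finger_gap: 0.0002
```

```bash
python3 -c "
from h import *
st()"
```

```text
t 3.17 q [ 1.307 -0.83   1.904 -0.008  2.144  1.485] tcp [0.0376 0.2345 0.5557] tip [0.0351 0.2203 0.3703] F [-0.1 -0.1  1.7] gap 0.0
axes x [-0.014 -0.076 -0.997] y [ 0.984 -0.181  0.   ] z [-0.18  -0.981  0.077]
```

>>> drive_tool(targets="1 0 4 0; 1 0 4 0; 1 0 4 0; 1 0 4 0")

```text
clock: 3.68
tcp_pos: [0.0283, 0.2129, 0.5857]
eef_rot: [1.201, 0.997, -1.426]
contact_force: [-0.2, -0.2, 0.6]
finger_gap: 0.0006
```

```bash
python3 -c "
from h import *
st()"
```

```text
t 3.67 q [ 1.328 -0.829  1.855 -0.019  2.289  1.498] tcp [0.0283 0.2129 0.5857] tip [0.0232 0.1812 0.4025] F [-0.2 -0.2  0.6] gap 0.001
axes x [-0.027 -0.171 -0.985] y [ 0.984 -0.18   0.004] z [-0.178 -0.969  0.173]
```

>>> drive_tool(targets="2.5 0 5.5 0; 2.5 0 5.5 0; 2.5 0 5.5 0; 2.5 0 5.5 0")

```text
clock: 4.18
tcp_pos: [0.0012, 0.1846, 0.6223]
eef_rot: [1.099, 0.896, -1.474]
contact_force: [0.3, -0.6, 0.1]
finger_gap: 0.0007
```

```bash
python3 -c "
from h import *
st()"
```

```text
t 4.17 q [ 1.43  -0.829  1.796 -0.01   2.479  1.604] tcp [0.0012 0.1846 0.6223] tip [-0.0055  0.1292  0.4449] F [ 0.3 -0.6  0.1] gap 0.001
axes x [-0.036 -0.298 -0.954] y [ 0.984 -0.177  0.019] z [-0.175 -0.938  0.3  ]
```

>>> drive_tool(targets="3.5 0 5 0; 3.5 0 5 0; 3.5 0 5 0; 3.5 0 5 0")

```text
clock: 4.68
tcp_pos: [-0.0759, 0.1445, 0.6529]
eef_rot: [1.032, 0.791, -1.479]
contact_force: [-0.9, 0.3, -0.0]
finger_gap: 0.0004
```

```bash
python3 -c "
from h import *
st()"
```

```text
t 4.67 q [ 1.821 -0.829  1.749  0.21   2.611  2.16 ] tcp [-0.0759  0.1445  0.6529] tip [-0.0771  0.0701  0.4824] F [-0.9  0.3 -0. ] gap 0.0
axes x [-0.007 -0.4   -0.917] y [ 0.984 -0.164  0.064] z [-0.176 -0.902  0.395]
```

>>> drive_tool(targets="3 3 5 0; 3 3 5 0; 3 3 5 0")

```text
clock: 5.05
tcp_pos: [-0.0803, 0.0846, 0.723]
eef_rot: [1.007, 0.726, -1.447]
contact_force: [0.0, -0.6, -0.0]
finger_gap: 0.0004
```

```bash
python3 -c "
from h import *
st()"
```

```text
t 5.05 q [ 1.969 -0.829  1.62   0.388  2.775  2.466] tcp [-0.0803  0.0846  0.723 ] tip [-0.0726  0.001   0.5569] F [ 0.  -0.6 -0. ] gap 0.0
axes x [ 0.042 -0.449 -0.893] y [ 0.984 -0.136  0.114] z [-0.173 -0.883  0.436]
```

```bash
cat >> h.py <<'E'
def seg(*pts,tip=False,step=.055):
    s,M=st(); p=s['tcp_pos']+(.186*M[:,0] if tip else 0)
    for q in pts:
        d=M.T@(np.array(q)-p)*100; n=int(np.ceil(np.linalg.norm(d)/step/100)); print(n,'rows of',(d/n).round(2)); p=np.array(q)
E
python3 -c "
from h import *
seg((.05,.32,.66),(.28,.14,.60))"
```

```text
t 5.05 q [ 1.969 -0.829  1.62   0.388  2.775  2.466] tcp [-0.0803  0.0846  0.723 ] tip [-0.0726  0.001   0.5569] F [ 0.  -0.6 -0. ] gap 0.0
axes x [ 0.042 -0.449 -0.893] y [ 0.984 -0.136  0.114] z [-0.173 -0.883  0.436]
6 rows of [-0.74  1.48 -4.3 ]
6 rows of [2.4  4.07 1.55]
```

>>> drive_tool(targets="-0.7 1.5 -4.3 0; -0.7 1.5 -4.3 0; -0.7 1.5 -4.3 0; -0.7 1.5 -4.3 0; -0.7 1.5 -4.3 0; -0.7 1.5 -4.3 0; 2.4 4 1 0; 2.4 4 1 0; 2.4 4 1 0; 2.4 4 1 0; 2.4 4 1 0; 2.4 4 1 0")

```text
clock: 6.55
tcp_pos: [0.2821, 0.1547, 0.5875]
eef_rot: [1.001, 0.73, -1.442]
contact_force: [-0.2, 0.6, -0.4]
finger_gap: 0.0004
```

```bash
python3 -c "
from h import *
seg((.2,.1,.58))"
```

```text
t 6.55 q [ 0.568 -0.592  1.754 -0.5    2.146  0.483] tcp [0.2821 0.1547 0.5875] tip [0.2901 0.0709 0.4216] F [-0.2  0.6 -0.4] gap 0.0
axes x [ 0.043 -0.45  -0.892] y [ 0.985 -0.129  0.112] z [-0.166 -0.884  0.438]
2 rows of [ 1.39 -3.73  2.93]
```

>>> drive_tool(targets="1.2 -4.8 1.5 0; 1.2 -4.8 1.5 0; 1.2 -4.8 1.5 0; 1.2 -4.8 1.5 0; 1.2 -4.8 1.5 0")

```text
clock: 7.18
tcp_pos: [0.0851, 0.1738, 0.5701]
eef_rot: [0.954, 0.704, -1.509]
contact_force: [-0.3, 1.7, 0.3]
finger_gap: 0.0004
```

```bash
python3 -c "
from h import *
st()"
```

```text
t 7.17 q [ 1.11  -0.829  1.905 -0.365  2.509  1.046] tcp [0.0851 0.1738 0.5701] tip [0.0833 0.0819 0.4084] F [-0.3  1.7  0.3] gap 0.0
axes x [-0.01  -0.494 -0.869] y [ 0.984 -0.161  0.08 ] z [-0.179 -0.854  0.488]
```

```bash
python3 -c "
from h import *
seg((.30,.20,.42),(.66,.05,.36),tip=True)"
```

```text
t 7.17 q [ 1.11  -0.829  1.905 -0.365  2.509  1.046] tcp [0.0851 0.1738 0.5701] tip [0.0833 0.0819 0.4084] F [-0.3  1.7  0.3] gap 0.0
axes x [-0.01  -0.494 -0.869] y [ 0.984 -0.161  0.08 ] z [-0.179 -0.854  0.488]
5 rows of [-1.41  3.9  -2.68]
8 rows of [1.53 4.67 0.43]
```

>>> drive_tool(targets="-1.4 3.9 -2.7 0; -1.4 3.9 -2.7 0; -1.4 3.9 -2.7 0; -1.4 3.9 -2.7 0; -1.4 3.9 -2.7 0; 1.5 4.7 0.4 0; 1.5 4.7 0.4 0; 1.5 4.7 0.4 0; 1.5 4.7 0.4 0; 1.5 4.7 0.4 0; 1.5 4.7 0.4 0")

```text
clock: 8.55
tcp_pos: [0.5818, 0.1976, 0.5372]
eef_rot: [0.938, 0.717, -1.488]
contact_force: [0.1, 0.5, 0.7]
finger_gap: 0.0005
```

```bash
python3 -c "
from h import *
seg((.66,.022,.30),(.66,.018,.205),tip=True,step=.04)"
```

```text
t 8.55 q [ 0.373  0.023  1.352 -0.513  1.924  0.386] tcp [0.5818 0.1976 0.5372] tip [0.5817 0.1055 0.3756] F [0.1 0.5 0.7] gap 0.001
axes x [-0.    -0.495 -0.869] y [ 0.988 -0.134  0.076] z [-0.155 -0.859  0.489]
4 rows of [2.67 2.07 0.57]
3 rows of [ 2.82 -0.22 -1.43]
```

>>> drive_tool(targets="2.7 2.1 0.6 0; 2.7 2.1 0.6 0; 2.7 2.1 0.6 0; 2.7 2.1 0.6 0; 0 0 0 0; 2.8 -0.2 -1.4 0; 1.4 -0.1 -0.7 0; 0 0 0 0")

```text
clock: 9.55
tcp_pos: [0.6655, 0.1077, 0.4095]
eef_rot: [0.934, 0.719, -1.496]
contact_force: [0.0, 0.1, 1.6]
finger_gap: 0.0003
```

```bash
python3 -c "
from h import *
seg((.66,.018,.203),tip=True,step=.04)
sc=cam('scene');t=cam('top')
cv2.imwrite('pics/p5.png',np.hstack([cv2.resize(sc['frame'][120:270,200:350],(400,400),interpolation=2),cv2.resize(t['frame'][110:220,270:380],(400,400),interpolation=2)]))"
```

```text
t 9.55 q [ 0.206  0.144  1.428 -0.508  1.68   0.335] tcp [0.6655 0.1077 0.4095] tip [0.6639 0.0154 0.248 ] F [0.  0.1 1.6] gap 0.0
axes x [-0.008 -0.496 -0.868] y [ 0.988 -0.138  0.069] z [-0.154 -0.857  0.491]
2 rows of [ 1.89 -0.37 -1.19]
```

View pics/p5.png

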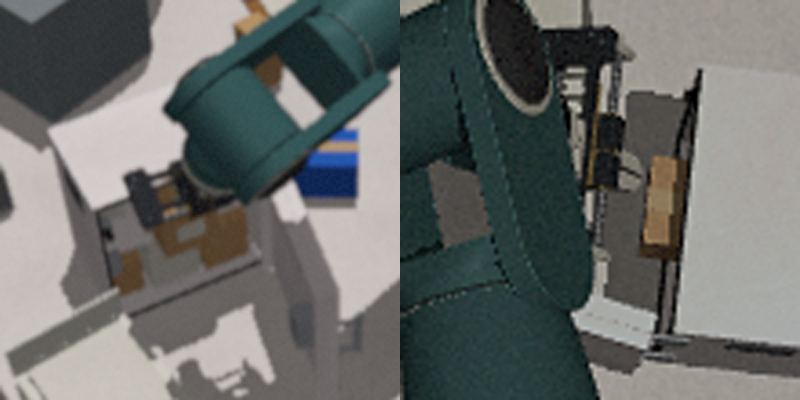

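Tip is at cabinet y of about +15 mm, above and in front of the carton (carton seen at crop pixel (660,205), finger tips near (625,170)). I'll shift slightly to the hinge side, go down and then push.

>>> drive_tool(targets="1.9 -0.7 -1.2 0; 1.8 -0.6 -1.2 0; 0 0 0 0; 0 0 0 0")

```text
clock: 10.15
tcp_pos: [0.6561, 0.1124, 0.3694]
eef_rot: [0.939, 0.715, -1.491]
contact_force: [0.2, 0.4, 0.0]
finger_gap: 0.0008
```

```bash
python3 -c "
from h import *
seg((.657,.018,.203),tip=True,step=.04)
s,M=st(); d=np.array([-.1236,-.9923,0]); print('push dir in tool per cm',M.T@d)
t=s['tcp_pos']+.186*M[:,0]-[.6323,-.1163,0]; print('cab x,y',t@d,t@[.9923,-.1236,0])"
```

```text
t 10.15 q [ 0.216  0.14   1.498 -0.505  1.621  0.379] tcp [0.6561 0.1124 0.3694] tip [0.6558 0.0203 0.2078] F [0.2 0.4 0. ] gap 0.001
axes x [-0.002 -0.495 -0.869] y [ 0.988 -0.138  0.076] z [-0.157 -0.858  0.489]
1 rows of [ 0.53  0.12 -0.05]
t 10.15 q [ 0.216  0.14   1.498 -0.505  1.621  0.379] tcp [0.6561 0.1124 0.3694] tip [0.6558 0.0203 0.2078] F [0.2 0.4 0. ] gap 0.001
axes x [-0.002 -0.495 -0.869] y [ 0.988 -0.138  0.076] z [-0.157 -0.858  0.489]
push dir in tool per cm [0.49168798 0.01447635 0.8706145 ]
cab x,y -0.13847071525742796 0.006394373062061028
```

>>> drive_tool(targets="0.5 0 -0.3 0; 0.25 0 0.44 0; 0.25 0 0.44 0; 0.25 0 0.44 0; 0.25 0 0.44 0; 0.25 0 0.44 0; 0.25 0 0.44 0; 0 0 0 0")

```text
clock: 11.15
tcp_pos: [0.6524, 0.08, 0.3647]
eef_rot: [0.942, 0.714, -1.49]
contact_force: [0.1, 0.6, -0.1]
finger_gap: 0.0003
```

```bash
cat >> h.py <<'E'
def cab():
    s,M=st(); t=s['tcp_pos']+.186*M[:,0]-[.6323,-.1163,0]
    d=np.array([-.1236,-.9923,0]); print('cab tip mm',1e3*(t@d),1e3*(t@[.9923,-.1236,0]),'Fx',s['contact_force']@d,'pd',M.T@d)
E
python3 -c "
from h import *
cab()"
```

```text
t 11.15 q [ 0.169  0.118  1.529 -0.509  1.588  0.344] tcp [0.6524 0.08   0.3647] tip [ 0.6524 -0.0119  0.2031] F [ 0.1  0.6 -0.1] gap 0.0
axes x [-0.    -0.494 -0.869] y [ 0.987 -0.138  0.078] z [-0.159 -0.858  0.488]
cab tip mm -106.0326806506034 7.0080647057271275 Fx -0.615290572421691 pd [0.49070711 0.01487467 0.87116102]
```

```bash
python3 -c "
from h import *
sc=cam('scene');t=cam('top')
cv2.imwrite('pics/p6.png',np.hstack([cv2.resize(sc['frame'][150:250,220:320],(400,400),interpolation=2),cv2.resize(t['frame'][120:200,300:380],(400,400),interpolation=2)]))
P=cloud(t)[140:200,325:355].reshape(-1,3); P=P[(P[:,2]>.205)&(P[:,2]<.222)]-[.6323,-.1163,0]
x=P@[-.1236,-.9923,0];y=P@[.9923,-.1236,0]
for a in range(-50,60,10):
  m=(y*1e3>a)&(y*1e3<a+10); print(a,m.sum(),(np.sort(x[m])[:6]*1e3).round(0))"
```

```text
-50 0 []
-40 6 [-95. -95. -92. -92. -88. -85.]
-30 12 [-96. -96. -96. -93. -92. -90.]
-20 12 [-97. -97. -97. -94. -94. -93.]
-10 13 [-105. -101. -101.  -95.  -95.  -94.]
0 22 [-106. -105. -102. -102. -102.  -99.]
10 17 [-104. -103. -103. -100. -100.  -99.]
20 11 [-95. -95. -94. -91. -91. -88.]
30 12 [-96. -95. -95. -93. -92. -92.]
40 6 [-96. -93. -89. -89. -86. -86.]
50 0 []
```

View pics/p6.png

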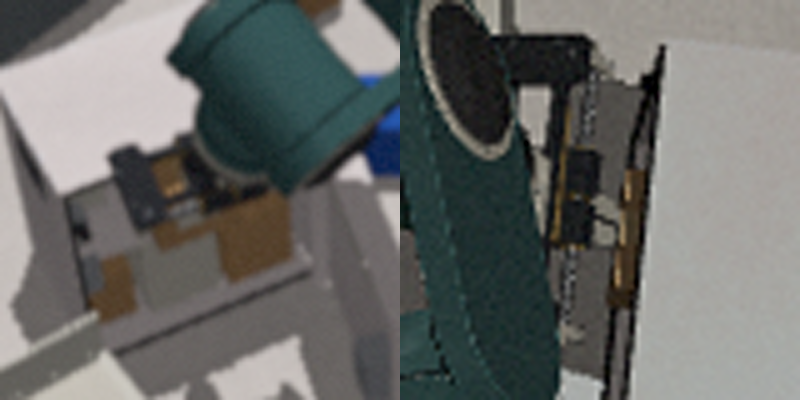

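The finger pads touch the carton front (right panel, around (612,230)), roughly centred on it. The carton face is now at about x=-96 mm and square.

>>> drive_tool(targets="0.25 0 0.44 0; 0.25 0 0.44 0; 0.25 0 0.44 0; 0.25 0 0.44 0; 0.15 0 0.26 0")

```text
clock: 11.88
tcp_pos: [0.6491, 0.0562, 0.3648]
eef_rot: [0.942, 0.715, -1.489]
contact_force: [0.1, 2.6, 0.6]
finger_gap: 0.0003
```

```bash
python3 -c "
from h import *
cab()"
```

```text
t 11.88 q [ 0.135  0.101  1.547 -0.512  1.569  0.314] tcp [0.6491 0.0562 0.3648] tip [ 0.6492 -0.0357  0.2031] F [0.1 2.6 0.6] gap 0.0
axes x [ 0.001 -0.494 -0.869] y [ 0.987 -0.137  0.079] z [-0.158 -0.858  0.488]
cab tip mm -82.06878437728562 6.808215051759409 Fx -2.6129517403860376 pd [0.49028936 0.01398414 0.87141094]
```

>>> drive_tool(targets="0.1 0 0.17 0; 0.1 0 0.17 0")

```text
clock: 12.12
tcp_pos: [0.6485, 0.0529, 0.365]
eef_rot: [0.944, 0.717, -1.487]
contact_force: [-0.2, 23.4, 4.5]
finger_gap: 0.0008
```

>>> drive_tool(targets="0.1 0 0.17 0")

```text
clock: 12.25
tcp_pos: [0.6482, 0.0523, 0.3653]
eef_rot: [0.946, 0.72, -1.484]
contact_force: [0.2, 22.2, 4.9]
finger_gap: 0.0
```

```bash
python3 -c "
from h import *
cab()"
```

```text
t 12.25 q [ 0.128  0.096  1.551 -0.506  1.564  0.306] tcp [0.6482 0.0523 0.3653] tip [ 0.6487 -0.0386  0.2031] F [ 0.2 22.2  4.9] gap 0.0
axes x [ 0.003 -0.489 -0.873] y [ 0.988 -0.135  0.079] z [-0.157 -0.862  0.482]
cab tip mm -79.14891929208913 6.681205285684526 Fx -22.052224275800885 pd [0.4844454  0.01216599 0.87470046]
```

>>> drive_tool(targets="-1 0 -1.8 0; -1.5 0 -2.6 0; -1 0 -1.8 0; -4.4 0.4 2 0; -4.4 0.4 2.4 0; -1 0 0 0")

```text
clock: 13.0
tcp_pos: [0.6592, 0.1371, 0.4743]
eef_rot: [0.942, 0.72, -1.487]
contact_force: [-0.0, -0.2, -0.8]
finger_gap: 0.0002
```

```bash
python3 - <<'E'
from h import *
seg((.50,.175,.32),(.50,.175,.205),tip=True)
im=cam('top'); cv2.imwrite('pics/p7.png',cv2.resize(im['frame'][110:230,230:420],None,fx=4,fy=4,interpolation=2)); np.save('t7.npy',cloud(im))
P=cloud(im)[130:200,325:365].reshape(-1,3); P=P[(P[:,2]>.205)&(P[:,2]<.222)]; print('carton px left',len(P))
E
```

```text
t 13.0 q [ 0.249  0.134  1.334 -0.508  1.782  0.324] tcp [0.6592 0.1371 0.4743] tip [0.6593 0.0458 0.3123] F [-0.  -0.2 -0.8] gap 0.0
axes x [ 0.    -0.491 -0.871] y [ 0.988 -0.135  0.076] z [-0.155 -0.861  0.485]
4 rows of [-1.75 -4.35 -2.07]
3 rows of [ 3.34 -0.29 -1.86]
carton px left 2
```

View pics/p7.png

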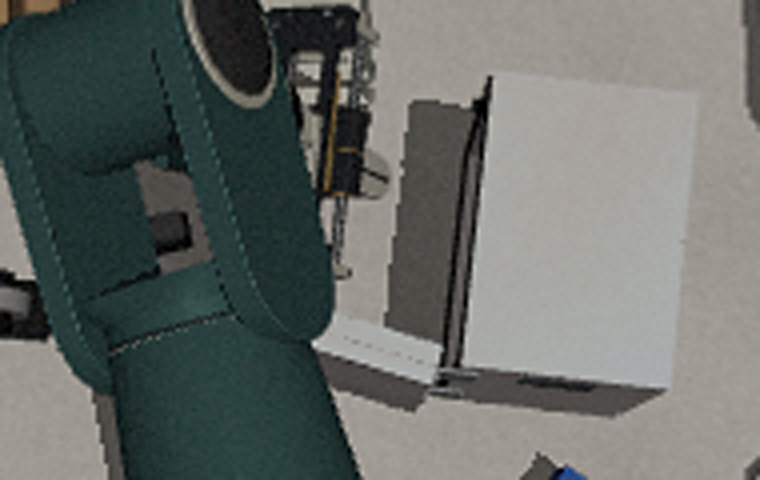

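The carton no longer shows in front of the roof edge (crop (480,100)–(460,365)), and the door is undisturbed with its hinge end at crop (440,365). Now I'll go round to the outside of the door.

>>> drive_tool(targets="-1.7 -4.3 -2.1 0; -1.7 -4.3 -2.1 0; -1.7 -4.3 -2.1 0; -1.7 -4.3 -2.1 0; 0 0 0 0")

```text
clock: 13.68
tcp_pos: [0.4986, 0.2711, 0.4709]
eef_rot: [0.932, 0.723, -1.494]
contact_force: [0.7, -0.0, 0.5]
finger_gap: 0.0006
```

```bash
python3 - <<'E'
from h import *
seg((.50,.175,.207),tip=True)
im=cam('top'); 
px=np.array([[340,196],[337.5,206.5],[340,208.75],[346,203]],float)
n=cv2.undistortPoints(px.reshape(-1,1,2),K(im),np.array(im['D'],float)).reshape(-1,2)
d=np.c_[n,np.ones(4)]@att(im).T; e=np.array(im['eye']); print((e+d*((.252-e[2])/d[:,2])[:,None]).round(4))
E
```

```text
t 13.68 q [ 0.539 -0.06   1.54  -0.464  1.917  0.59 ] tcp [0.4986 0.2711 0.4709] tip [0.497  0.179  0.3093] F [ 0.7 -0.   0.5] gap 0.001
axes x [-0.009 -0.495 -0.869] y [ 0.989 -0.135  0.067] z [-0.151 -0.858  0.491]
2 rows of [ 4.54 -0.17 -2.36]
[[ 0.5427 -0.0037  0.252 ]
 [ 0.5097  0.0049  0.252 ]
 [ 0.5025 -0.0027  0.252 ]
 [ 0.5203 -0.022   0.252 ]]
```

>>> drive_tool(targets="3.5 -0.1 -1.8 0; 3.5 -0.1 -1.8 0; 2 -0.1 -1.2 0; 0 0 0 0")

```text
clock: 14.22
tcp_pos: [0.5056, 0.2654, 0.363]
eef_rot: [0.93, 0.721, -1.499]
contact_force: [-0.2, 0.2, 1.3]
finger_gap: 0.0003
```

```bash
cat > arc.py <<'E'
from h import *
H=np.array([.518,-.013]); 
def tipat(deg,e,r=.175,z=.207):
    a=np.radians(deg-7.1); y=np.array([np.cos(a),np.sin(a)]); x=np.array([y[1],-y[0]])
    return np.r_[H+r*y-(.012+e)*x,z]
E
python3 - <<'E'
from arc import *
seg(*[tipat(t,e) for t,e in ((78,.02),(65,.02),(52,.02),(39,.02),(26,.018),(16,.016))],tip=True,step=.012)
for t in (78,65,52,39,26,16): print(t,tipat(t,.02).round(4))
E
```

```text
t 14.22 q [ 0.525 -0.023  1.678 -0.447  1.758  0.658] tcp [0.5056 0.2654 0.363 ] tip [0.5033 0.1728 0.2016] F [-0.2  0.2  1.3] gap 0.0
axes x [-0.012 -0.497 -0.867] y [ 0.988 -0.138  0.065] z [-0.152 -0.856  0.493]
4 rows of [-0.    1.07  0.12]
4 rows of [0.12 1.   0.08]
4 rows of [0.23 0.94 0.27]
4 rows of [0.32 0.84 0.45]
4 rows of [0.42 0.72 0.65]
3 rows of [0.5  0.56 0.8 ]
78 [0.545  0.1628 0.207 ]
65 [0.5839 0.1523 0.207 ]
52 [0.6194 0.1332 0.207 ]
39 [0.6497 0.1066 0.207 ]
26 [0.6732 0.074  0.207 ]
16 [0.6859 0.0457 0.207 ]
```

>>> drive_tool(targets="-0.4 1.1 0.3 0; 0 1.1 0.1 0; 0 1.1 0.1 0; 0 1.1 0.1 0; 0.1 1 0.1 0; 0.1 1 0.1 0; 0.1 1 0.1 0; 0.1 1 0.1 0")

```text
clock: 15.22
tcp_pos: [0.5935, 0.2436, 0.3783]
eef_rot: [0.934, 0.72, -1.496]
contact_force: [-0.8, -0.9, 0.3]
finger_gap: 0.0006
```

```bash
python3 - <<'E'
from arc import *
seg(*[tipat(t,e) for t,e in ((52,.02),(39,.02),(26,.018),(16,.016))],tip=True,step=.012)
E
```

```text
t 15.22 q [ 0.431  0.111  1.514 -0.471  1.739  0.561] tcp [0.5935 0.2436 0.3783] tip [0.5918 0.1514 0.2168] F [-0.8 -0.9  0.3] gap 0.001
axes x [-0.009 -0.496 -0.868] y [ 0.988 -0.139  0.069] z [-0.155 -0.857  0.491]
3 rows of [0.58 0.97 0.22]
4 rows of [0.32 0.84 0.45]
4 rows of [0.42 0.72 0.65]
3 rows of [0.5  0.56 0.8 ]
```

>>> drive_tool(targets="0.6 1 0.2 0; 0.6 1 0.2 0; 0.6 1 0.2 0; 0.3 0.8 0.4 0; 0.3 0.8 0.4 0; 0.3 0.8 0.4 0; 0.3 0.8 0.4 0")

```text
clock: 16.1
tcp_pos: [0.6552, 0.1983, 0.3664]
eef_rot: [0.934, 0.72, -1.497]
contact_force: [-0.9, 0.6, 0.2]
finger_gap: 0.0009
```

```bash
python3 - <<'E'
from arc import *
seg(*[tipat(t,e) for t,e in ((26,.018),(16,.016),(8,.014))],tip=True,step=.012)
sc=cam('scene');t=cam('top')
cv2.imwrite('pics/p8.png',np.hstack([cv2.resize(sc['frame'][130:290,200:360],(400,400),interpolation=2),cv2.resize(t['frame'][100:240,250:390],(400,400),interpolation=2)]))
E
```

```text
t 16.1 q [ 0.336  0.197  1.438 -0.488  1.687  0.48 ] tcp [0.6552 0.1983 0.3664] tip [0.6534 0.106  0.2049] F [-0.9  0.6  0.2] gap 0.001
axes x [-0.009 -0.496 -0.868] y [ 0.988 -0.139  0.069] z [-0.155 -0.857  0.491]
4 rows of [0.37 0.63 0.67]
3 rows of [0.5  0.56 0.8 ]
3 rows of [0.43 0.32 0.71]
```

View pics/p8.png

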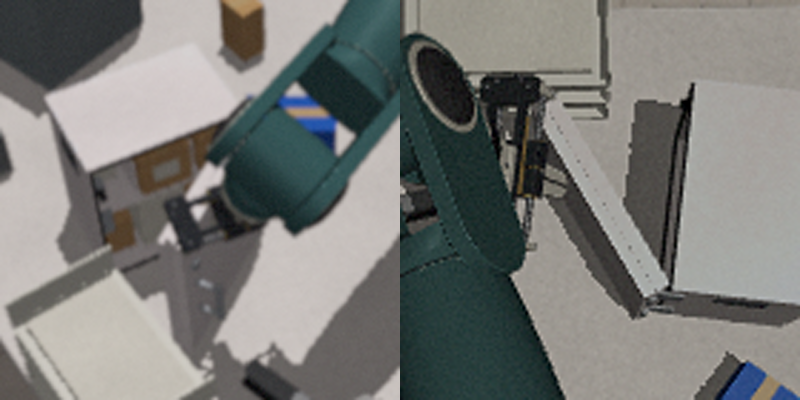

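The door is following the finger and is now roughly 38° open (hinge at crop (655,300), free edge at (550,105)). The carton sits back under the roof in the left panel at (165,170). I'll carry on, slower.

>>> drive_tool(targets="0.4 0.6 0.7 0; 0.4 0.6 0.7 0; 0.4 0.6 0.7 0; 0.4 0.6 0.7 0; 0.5 0.6 0.8 0; 0.5 0.6 0.8 0; 0.5 0.6 0.8 0")

```text
clock: 17.08
tcp_pos: [0.6903, 0.1282, 0.368]
eef_rot: [0.934, 0.72, -1.497]
contact_force: [-0.5, 1.1, 0.0]
finger_gap: 0.0004
```

```bash
python3 - <<'E'
from arc import *
cab(); seg(*[tipat(t,e) for t,e in ((8,.014),(3,.012))],tip=True,step=.006)
print(tipat(0,.01))
E
```

```text
t 17.07 q [ 0.227  0.221  1.407 -0.503  1.641  0.381] tcp [0.6903 0.1282 0.368 ] tip [0.6886 0.036  0.2065] F [-0.5  1.1  0. ] gap 0.0
axes x [-0.009 -0.496 -0.868] y [ 0.988 -0.139  0.069] z [-0.154 -0.857  0.491]
cab tip mm -158.04455005524332 37.057332526898485 Fx -1.029418436478353 pd [0.4932636  0.01543243 0.86970633]
t 17.07 q [ 0.227  0.221  1.407 -0.503  1.641  0.381] tcp [0.6903 0.1282 0.368 ] tip [0.6886 0.036  0.2065] F [-0.5  1.1  0. ] gap 0.0
axes x [-0.009 -0.496 -0.868] y [ 0.988 -0.139  0.069] z [-0.154 -0.857  0.491]
4 rows of [0.24 0.17 0.42]
3 rows of [0.29 0.14 0.49]
[ 0.69437732 -0.01279896  0.207     ]
```

>>> drive_tool(targets="0.24 0.15 0.42 0; 0.24 0.15 0.42 0; 0.24 0.15 0.42 0; 0.24 0.15 0.42 0; 0.29 0.14 0.5 0; 0.29 0.14 0.5 0")

```text
clock: 17.82
tcp_pos: [0.695, 0.0942, 0.3684]
eef_rot: [0.934, 0.72, -1.496]
contact_force: [-0.5, 1.0, -0.1]
finger_gap: 0.0006
```

```bash
python3 - <<'E'
from arc import *
cab()
E
```

```text
t 17.82 q [ 0.179  0.214  1.415 -0.508  1.617  0.339] tcp [0.695  0.0942 0.3684] tip [0.6933 0.002  0.2069] F [-0.5  1.  -0.1] gap 0.001
axes x [-0.009 -0.496 -0.868] y [ 0.988 -0.138  0.069] z [-0.154 -0.857  0.491]
cab tip mm -124.95213202197114 45.952947617957356 Fx -0.95507117729321 pd [0.49308245 0.01529594 0.86981146]
```

>>> drive_tool(targets="0.1 0 0.17 0; 0.1 0 0.17 0; 0.1 0 0.17 0; 0.1 0 0.17 0")

```text
clock: 18.32
tcp_pos: [0.694, 0.0881, 0.369]
eef_rot: [0.939, 0.725, -1.491]
contact_force: [-0.1, 9.6, 0.4]
finger_gap: 0.0001
```

>>> drive_tool(targets="0.05 0 0.09 0; 0.05 0 0.09 0; 0.05 0 0.09 0")

```text
clock: 18.7
tcp_pos: [0.6935, 0.0871, 0.3695]
eef_rot: [0.942, 0.728, -1.486]
contact_force: [0.1, 8.4, 1.1]
finger_gap: 0.0007
```

>>> drive_tool(targets="0.05 0 0.09 0; 0.05 0 0.09 0; 0.05 0 0.09 0")

```text
clock: 19.08
tcp_pos: [0.6929, 0.0861, 0.37]
eef_rot: [0.945, 0.733, -1.481]
contact_force: [-0.3, 10.3, 0.2]
finger_gap: 0.0004
```

>>> drive_tool(targets="0.07 0 0.12 0; 0.07 0 0.12 0; 0.07 0 0.12 0")

```text
clock: 19.45
tcp_pos: [0.6923, 0.0845, 0.3706]
eef_rot: [0.949, 0.737, -1.476]
contact_force: [-1.2, 11.4, 2.2]
finger_gap: 0.0007
```

```bash
python3 - <<'E'
from arc import *
cab()
E
```

```text
t 19.45 q [ 0.163  0.198  1.428 -0.49   1.596  0.317] tcp [0.6923 0.0845 0.3706] tip [ 0.6929 -0.0042  0.2071] F [-1.2 11.4  2.2] gap 0.001
axes x [ 0.004 -0.477 -0.879] y [ 0.989 -0.127  0.073] z [-0.147 -0.87   0.471]
cab tip mm -118.74827321693697 46.288992385118 Fx -11.13304113230765 pd [0.47249412 0.00423051 0.8812875 ]
```

>>> drive_tool(targets="0.07 0 0.12 0; 0.07 0 0.12 0; 0.07 0 0.12 0; 0.07 0 0.12 0")

```text
clock: 19.95
tcp_pos: [0.6914, 0.0826, 0.3714]
eef_rot: [0.955, 0.744, -1.468]
contact_force: [0.2, 13.0, 0.7]
finger_gap: 0.0005
```

>>> drive_tool(targets="0.07 0 0.13 0; 0.07 0 0.13 0; 0.07 0 0.13 0; 0.07 0 0.13 0")

```text
clock: 20.45
tcp_pos: [0.6904, 0.0806, 0.3722]
eef_rot: [0.961, 0.752, -1.46]
contact_force: [-1.2, 12.5, 1.3]
finger_gap: 0.0006
```

```bash
python3 - <<'E'
from arc import *
cab()
sc=cam('scene');t=cam('top')
cv2.imwrite('pics/p9.png',np.hstack([cv2.resize(sc['frame'][130:290,200:360],(400,400),interpolation=2),cv2.resize(t['frame'][110:220,290:400],(400,400),interpolation=2)]))
E
```

```text
t 20.45 q [ 0.156  0.189  1.435 -0.475  1.583  0.303] tcp [0.6904 0.0806 0.3722] tip [ 0.6928 -0.0051  0.2072] F [-1.2 12.5  1.3] gap 0.001
axes x [ 0.013 -0.461 -0.887] y [ 0.99  -0.119  0.076] z [-0.14  -0.879  0.455]
cab tip mm -117.81603943399958 46.25620089166915 Fx -12.248596371467986 pd [ 0.45578939 -0.00468337  0.89003952]
```

View pics/p9.png

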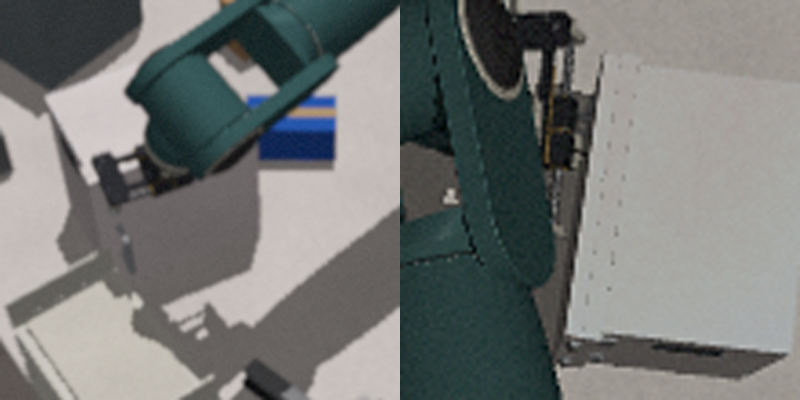

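The door is nearly shut with about 12 N on it, and the tip is still creeping on the bevel. I'll push slightly firmer, staying under 22 N.

>>> drive_tool(targets="0.08 0 0.16 0; 0.08 0 0.16 0; 0.08 0 0.16 0")

```text
clock: 20.92
tcp_pos: [0.6896, 0.0786, 0.373]
eef_rot: [0.966, 0.758, -1.453]
contact_force: [0.6, 13.6, 1.6]
finger_gap: 0.0003
```

```bash
python3 - <<'E'
from arc import *
cab()
E
```

```text
t 20.93 q [ 0.152  0.184  1.438 -0.468  1.578  0.297] tcp [0.6896 0.0786 0.373 ] tip [ 0.6927 -0.0058  0.2073] F [ 0.6 13.6  1.6] gap 0.0
axes x [ 0.017 -0.454 -0.891] y [ 0.99  -0.115  0.077] z [-0.137 -0.884  0.448]
cab tip mm -117.06406742448989 46.251625063552666 Fx -13.551476802118644 pd [ 0.44843161 -0.00850449  0.89374102]
```

>>> drive_tool(targets="0.08 0 0.16 0; 0.08 0 0.16 0; 0.08 0 0.16 0; 0.08 0 0.16 0")

```text
clock: 21.42
tcp_pos: [0.6885, 0.0762, 0.374]
eef_rot: [0.973, 0.767, -1.443]
contact_force: [-0.5, 14.3, 1.5]
finger_gap: 0.0006
```

>>> drive_tool(targets="0.08 0 0.16 0; 0.08 0 0.16 0; 0.08 0 0.16 0; 0.08 0 0.16 0")

```text
clock: 21.92
tcp_pos: [0.6874, 0.074, 0.375]
eef_rot: [0.981, 0.776, -1.432]
contact_force: [-0.6, 14.9, 1.7]
finger_gap: 0.0007
```

```bash
python3 - <<'E'
from arc import *
cab()
E
```

```text
t 21.93 q [ 0.143  0.173  1.445 -0.448  1.563  0.278] tcp [0.6874 0.074  0.375 ] tip [ 0.6925 -0.0066  0.2075] F [-0.6 14.9  1.7] gap 0.001
axes x [ 0.027 -0.433 -0.901] y [ 0.991 -0.104  0.08 ] z [-0.128 -0.895  0.427]
cab tip mm -116.32252808073108 46.215815776853475 Fx -14.746302409873268 pd [ 0.42667197 -0.0192994   0.90416526]
```

```bash
cat > door.py <<'E'
from h import *
def door():
    P=cloud(cam('scene')).reshape(-1,3); P=P[np.isfinite(P).all(1)]
    C=np.array([.6323,-.1163,0]); Q=P-C; X=np.array([-.1236,-.9923,0]);Y=np.array([.9923,-.1236,0])
    q=np.c_[Q@X,Q@Y,P[:,2]]*1e3
    m=(q[:,0]>-135)&(q[:,0]<-75)&(abs(q[:,1])<112)&(q[:,2]>20)&(q[:,2]<190); q=q[m]
    k=np.ones(len(q),bool)
    for _ in range(8):
        A=np.c_[q[:,1:],np.ones(len(q))]; c=np.linalg.lstsq(A[k],q[k,0],rcond=None)[0]; r=q[:,0]-A@c; k=abs(r)<max(2*np.median(abs(r[k])),2)
    print('n',k.sum(),len(q),'slope',c.round(4),'x at y=-127',c@[-127,120,1],'y=48',c@[48,120,1],'res',r[k].std())
E
python3 - <<'E'
from door import *
door()
E
```

```text
n 906 1612 slope [ 4.490000e-02 -2.100000e-03 -1.065776e+02] x at y=-127 -112.53312837440083 y=48 -104.67613517285466 res 1.1105346449922744
```

>>> drive_tool(targets="0.09 0 0.18 0; 0.09 0 0.18 0; 0.09 0 0.18 0; 0.09 0 0.18 0")

```text
clock: 22.48
tcp_pos: [0.6864, 0.0692, 0.3757]
eef_rot: [0.986, 0.783, -1.425]
contact_force: [-0.9, 17.9, 2.4]
finger_gap: 0.001
```

```bash
python3 - <<'E'
from door import *
cab(); door()
E
```

```text
t 22.48 q [ 0.135  0.168  1.45  -0.44   1.555  0.268] tcp [0.6864 0.0692 0.3757] tip [ 0.6922 -0.01    0.2075] F [-0.9 17.9  2.4] gap 0.001
axes x [ 0.031 -0.426 -0.904] y [ 0.992 -0.1    0.082] z [-0.125 -0.899  0.419]
cab tip mm -112.87554309450016 46.34418373818038 Fx -17.65787504720146 pd [ 0.41881558 -0.02311879  0.90774186]
n 922 1651 slope [ 6.340000e-02 -4.700000e-03 -1.039169e+02] x at y=-127 -112.54155641741127 y=48 -101.43805526686197 res 1.119983502625706
```

The tip jumped about 3.5 mm and then met a stiffer resistance, as if the bolt snapped and the door reached its stop. I'll back off gently and see whether the door holds.

>>> drive_tool(targets="-0.1 0 -0.2 0; -0.1 0 -0.2 0; -0.2 0 -0.4 0; -0.4 0 -0.9 0; -0.4 0 -0.9 0; 0 0 0 0; 0 0 0 0")

```text
clock: 23.4
tcp_pos: [0.6895, 0.0997, 0.3757]
eef_rot: [0.986, 0.783, -1.424]
contact_force: [0.3, -1.2, -0.6]
finger_gap: 0.0004
```

```bash
python3 - <<'E'
from door import *
cab(); door()
E
```

```text
t 23.4 q [ 0.178  0.186  1.428 -0.439  1.575  0.305] tcp [0.6895 0.0997 0.3757] tip [0.6954 0.0204 0.2075] F [ 0.3 -1.2 -0.6] gap 0.0
axes x [ 0.032 -0.426 -0.904] y [ 0.992 -0.1    0.082] z [-0.125 -0.899  0.419]
cab tip mm -143.43973570826054 45.74837059054384 Fx 1.1215851466568971 pd [ 0.41898748 -0.02368861  0.90764784]
n 730 1279 slope [ 5.860000e-02 -1.600000e-03 -1.054411e+02] x at y=-127 -113.07115816637975 y=48 -102.81536384922276 res 1.1090094296691924
```

>>> drive_tool(targets="-2 0 -4 0; -2 0 -4 0; -5 0 0 0; -5 0 0 0; -5 0 -2 0; 0 -5 -2 0; 0 -5 -2 0; 0 -5 -2 0; 0 -5 -2 0; 0 0 0 0; 0 0 0 0")

```text
clock: 24.82
tcp_pos: [0.5041, 0.3681, 0.4584]
eef_rot: [0.99, 0.781, -1.427]
contact_force: [1.5, 0.2, 0.9]
finger_gap: 0.0006
```

```bash
python3 - <<'E'
from door import *
cab(); door()
sc=cam('scene');t=cam('top')
cv2.imwrite('pics/p10.png',np.hstack([cv2.resize(sc['frame'][120:330,200:410],(400,400),interpolation=2),cv2.resize(t['frame'][80:280,200:400],(400,400),interpolation=2)]))
E
```

```text
t 24.82 q [ 0.656  0.058  1.435 -0.383  1.88   0.704] tcp [0.5041 0.3681 0.4584] tip [0.51   0.2889 0.2902] F [1.5 0.2 0.9] gap 0.001
axes x [ 0.032 -0.425 -0.904] y [ 0.991 -0.104  0.083] z [-0.129 -0.899  0.418]
cab tip mm -386.98572456344857 -171.41946118769948 Fx -0.41268837093508653 pd [ 0.4182674  -0.01952151  0.90807904]
n 949 1636 slope [ 5.370000e-02 -5.500000e-03 -1.048293e+02] x at y=-127 -112.29963220496366 y=48 -102.91065261418609 res 1.088002172627164
```

View pics/p10.png

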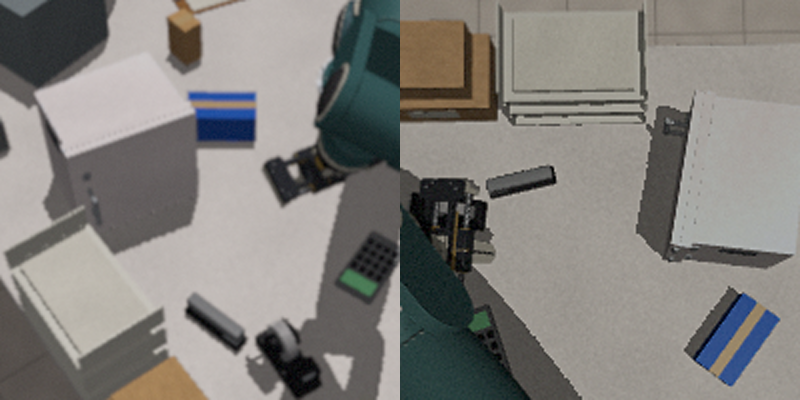

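The door is shut flush (left panel, (60–195, 130–245)). The stapler (520,180), dispenser and blue pack (735,335) are where they were, and the arm is clear. Over 1.4 s the door face stayed at -102.8 to -102.9 mm.

```bash
python3 -c "
from workcell import *
print(hand_in())"
```

```text
the job is handed in; nothing more can be done
None
```

The carton is pushed back against the cabinet's back wall and the door is shut and latched. I handed the job in at about 25 s with the arm clear of everything.

**How it was done**
- The moves cannot tilt the tool directly, so I leaned it about 29° by driving it inwards past the arm's reach limit near the base.
- I pushed the carton back with the shut fingers; it slid at about 2.6 N until it stopped against the wall.
- I swung the door round from its outer side and pressed it in small steps until the latch gave.

**Last checks**
- **Carton:** it stopped at about the depth expected for home, where the force jumped to 22–23 N. That is well above sliding force, though I saw no damage. After that it no longer showed in front of the roof. I could not look at it again once the door was shut.
- **Latch:** the push rose to about 15 N, slightly above the stated 8–14 N. The door then jumped about 3.5 mm to its stop at 17.9 N, below the 22 N limit. These are readings at the end of each move, so brief peaks could have been higher.
- **Door:** after I let go, it moved back about 1.4 mm and then stayed put for 1.4 s with nothing touching it. Its measured angle is about -0.055 rad, good to perhaps 0.02 because I had to estimate the cabinet's own angle. That is inside the latched range of 0 to -0.07.
- **Other objects:** in the last picture the stapler, tape dispenser, blue pack and calculator looked unmoved. I judged this by eye only, and did not check the other objects separately.

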